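Drive a stuck brass sleeve out of the tilted barrel

ROBOT

A 6-joint arm with a two-finger parallel gripper is mounted at the origin on the work surface. World frame = base frame: x ahead of the robot, y to its left, z up, the work surface at z = 0. Lengths are in m, angles in rad, forces in N, time in s.
With the tool pointing down it reaches from about 0.225 to 0.875 m from the base axis. Payload 3.4 kg.
Tool frame: the origin (TCP) lies midway between the tips of the shut fingers; the grasp point (between the pads) lies 19 mm behind it (manip.grasp_offset is the distance from the TCP to the grasp point, in m); x points along the fingers, y is the direction in which the jaws open and shut, and the axes are right-handed (so a half turn about x gives the same grasp; the last joint's range is limited). The gripper opens to 85 mm and grips with 20 to 120 N. Pads are 22 mm wide; open, the fingers measure 114 mm over their backs; the gripper's body (76 mm by 85 mm) begins 54 mm behind the grasp point. The pads swing forward as they close: fully open they stand 13 mm farther back than shut.
Start: joints at [1.052, 0.276, 1.505, -0, 1.361, -0.121], TCP at [0.223, 0.53, 0.231] pointing down, gripper open.
Joint ranges: [-2.89, 2.89], [-0.75, 2.08], [0.22, 2.7], [-1.18, 4.32], [0.11, 2.71], [-2.7, 2.7]. Speed limits (rad/s): [2.57, 2.57, 3.14, 3.14, 3.14, 3.14].

INTERFACE

Orientations are given as a unit quaternion [w, x, y, z].
In Python, from rig import manip gives the robot as it stands.
- The arm moves only by the shell command python3 -m creep 'ROWS' [OPENING] [FORCE]. ROWS is a JSON object of lists of equal length, an entry for each row: "delta_pos": the shift along the tool's x, y, z in cm, a list of three; "dr": the turn, a rotation vector about the tool's x, y, z in rad, a list of three. In form: {"delta_pos": [[dx, dy, dz], ...], "dr": [[rx, ry, rz], ...]}. A call has 1 to 10 rows; each row is the pose to reach, as a shift and turn from the pose commanded when the call began, along the tool's axes at that moment; what a row does not reach only later rows make up. A row lasts 1/10 s, in which the tool goes at most 50 mm and 8.59 degrees, less where a joint would pass 70% of its speed; a pose out of reach is approached as far as the arm can. A call with a gripper value outside its range is refused whole. OPENING is the opening, from -1 (shut) to 1 (fully open), set as the call begins (- or left out, the last holds). The fingers move at their own pace and stop on an object; FORCE is the grip in N (left out, the last holds). Time passes only in rows, so rows that repeat a pose let the fingers close. It gives the time, the measured TCP pose, the force and the opening at its end, in the units of the state.
- manip.get_state(): the state, without advancing time (a new reading comes with each control period).
- manip.get_image(name): name is "scene" or "top" or "wrist"; returns a dict with "pixels" (384x512x3 uint8, blue, green, red), "depth" (384x512 float32, m along the optical axis (not along the pixel's ray), 0 where there is no reading), "intrinsics" (3x3 intrinsics, pixels), "rvec" (rotation vector, rad) and "tvec" (3), from world to camera coordinates, as OpenCV has them. Camera axes: x right, y down, z forward; pixel columns grow to the right and rows downward; lengths in m; the calibration is good to about 2 mm. A picture is of the moment at which its call begins.
- manip.sign_off(): hands the job in, once; it reports no verdict.
The state is a dict: "clock": time; "qpos": joint angles; "qd": joint speeds; "effort": joint torques, N m; "position": TCP position; "ee_rot": TCP orientation; "contact_force": force on the tool from outside, world axes, zero at the start; "moment": the same for the moment, N m; "width": finger opening in m.
Only numpy, scipy, OpenCV 4.12 (cv2) and the standard library are available. Lean on these libraries where they do the work, as an engineer would, in place of code of your own. Each camera call takes 0.05 s, during which the arm holds its last target. There are 200 camera calls.

TASK

A brass sleeve is stuck in the tilted bore of the steel barrel on the knock-out stand. Take the yellow-handled drift from the rack, push it down through the bore until the sleeve comes out of the lower end and drops into the green catch tray, then pull the drift out and hang it upright in its own slot of the rack again and let go. Leave the red-handled drift in the rack and do not disturb the other things on the table.

Things in the scene. Friction and masses are not known exactly. Their poses are not given: they have to be found in the camera images.
- drift_grip (a point): Centre of the square yellow handle (26 x 26 x 60 mm) of the drift to use, 163 mm long, 0.3 kg, hanging upright in one rack slot by its collar. Below the handle: collar 56 mm in diameter, 8 mm thick; then the round aluminium shaft, 26 mm in diameter, 95 mm long. The point is 30 mm above the collar's top. z: up along the drift; x, y: square to the handle's flat faces.
- drift_tip (a point): Centre of the flat lower end of the yellow drift's shaft, on its axis, 133 mm from drift_grip along -z. Same axes. 20 mm above the table while it hangs.
- slim_grip (a point): Centre of the red handle of the other drift, same shape but with a thin shaft of 12 mm and a handle only 40 mm tall (top 163 mm above the table); it hangs in the other slot and stays there. Axes as for drift_grip.
- rack: Fixed drift rack. Origin on the table, midway between the slots; x to its back plate (away from the robot), y to its left, z up. Level plate, top at 115 mm, 250 mm wide; two slots 38 mm wide at y = +60 and -60 mm, open to -x, closed at x = +22 mm. A lip 4 mm high crosses the prongs' front ends (x = -34 to -40 mm): lift the collar over it, or lift the drift straight up.
- slot_left (a point): Seat centre of the rack's slot at y = +60 mm, at the plate's top, 115 mm above the table: the centre of the collar's underside when a drift hangs here. Axes as the rack's.
- slot_right (a point): The same for the slot at y = -60 mm.
- barrel: Fixed steel block 70 x 70 x 90 mm with a through bore, 38 mm in diameter, along z, leaning 25 degrees: upper mouth to the robot's right, lower mouth down and left. Origin: centre of the lower mouth, 80 mm above the table; z up the bore, y level. Two spring balls 12 mm above the lower mouth grip the sleeve: it takes about 7 to 13 N along the bore to move it, until its upper end has passed them.
- bore_top (a point): Centre of the bore's upper mouth (barrel z = 90 mm), 162 mm above the table, with a 3 mm chamfer. Axes as the barrel's: z points up out of the bore. The drift enters with 6 mm of play all round; when its collar meets this face the tip stands 5 mm beyond the lower mouth and the sleeve is out.
- bore_low (a point): Centre of the bore's lower mouth (barrel z = 0). Axes as the barrel's.
- stand: Fixed knock-out stand with the barrel and catch tray. Origin: on the table, straight below the centre of the lower mouth; x level, the way the sleeve comes out (to the robot's left), z up. Green catch tray from x = -20 to +150 mm, y = -65 to +65 mm; rubber floor 4 mm above the table, walls 34 mm high, end wall 50 mm.
- sleeve_mid (a point): Centre of the stuck brass sleeve: 35 mm in diameter, 60 mm long, closed at its upper end (where the drift bears), about 0.22 kg. z up along its axis. At the start it is wholly inside the bore, upper end about 24 mm below the upper mouth.
- spare_a_mid (a point): Centre of a spare brass sleeve, 35 mm in diameter, 60 mm tall, standing on the table; a bystander.
- spare_b_mid (a point): Centre of another spare sleeve, the same.
- hammer_grip (a point): Grip of a hammer lying on the table, 260 mm long; a bystander.
- wrench_grip (a point): Grip of a wrench lying on the table, 180 mm long; a bystander.
- calculator: Grey desk calculator, 150 x 110 x 17 mm, lying on the table; origin under its centre; a bystander.
- pipe_stub: Dark steel pipe, 70 mm in diameter, 110 mm tall, standing on the table; origin under its centre; a bystander.
There are look-alikes about, which are no part of the job. Leave any blue or turquoise look-alike of the part that bears drift_grip alone.

How it is judged:
By the outcome, as a careful person would: the job done as asked, in the order asked, and still so for the second after the job is handed in, with the robot touching nothing.
It also fails if it takes over 45 s, if anything falls off the work surface, if the arm or the gripper's body presses on something with over 40 N, if the wrist force passes 120 N, or if a joint passes its speed limit or range.

## Working session

There is one attempt and no reset: what is moved stays moved. The work goes in short steps, Python scripts to look and compute and a shell command to move; the robot and the scene stay as the last step left them, time stands still between calls to the robot, and variables do not carry over. Pictures are saved under pics/ and viewed, about 8 in all and at most 12, crops included, and the job is handed in when it is done.

```bash
mkdir -p pics; ls; cat > h.py <<'E'
import numpy as np, cv2
from scipy.spatial.transform import Rotation as R
from rig import manip
def shot(n,f):
    im=manip.get_image(n); cv2.imwrite('pics/'+f+'.png',im['pixels']); np.savez('pics/'+f,**im); return im
def load(f): return np.load('pics/'+f+'.npz')
def cloud(im):
    d=im['depth'];K=im['intrinsics'];h,w=d.shape;u,v=np.meshgrid(np.arange(w),np.arange(h))
    P=np.stack([(u-K[0,2])/K[0,0]*d,(v-K[1,2])/K[1,1]*d,d],-1)
    M=cv2.Rodrigues(im['rvec'])[0]
    W=(P-im['tvec'].ravel())@M; W[d==0]=np.nan; return W
E
python3 - <<'E'
from h import *
print(manip.get_state())
a=shot('scene','s0');b=shot('top','t0')
for i in(a,b): 
    M=cv2.Rodrigues(i['rvec'])[0]; print(i['intrinsics'][0,0],-M.T@i['tvec'].ravel(), M[2])
E
```

```text
pics
{'clock': 0.0, 'qpos': array([ 1.05197495e+00,  2.76598188e-01,  1.50615350e+00,  4.78568684e-06,
        1.36071349e+00, -1.20984083e-01]), 'qd': array([-0.00091446,  0.00025233, -0.00091723, -0.00110647, -0.0020164 ,
        0.00205855]), 'effort': array([ 6.44451138e-04, -4.16772366e+01, -2.45803052e+01,  3.46628449e-04,
        1.10634678e-02, -2.17055242e-05]), 'position': array([0.22249312, 0.52961981, 0.23042979]), 'ee_rot': array([ 0.69295309,  0.13910332,  0.69337262, -0.14035918]), 'contact_force': array([ 0.28052784,  0.71085533, -0.22040755]), 'moment': array([ 0.00604949,  0.00836986, -0.03138976]), 'width': 0.08522076956657415}
357.24163379370293 [ 1.01983004 -0.60089895  0.97046609] [-0.41429575  0.50664631 -0.75608766]
354.8383239263727 [ 0.41986538 -0.04565593  1.11669196] [ 0.14808254  0.01211345 -0.98890082]
```

View pics/s0.png

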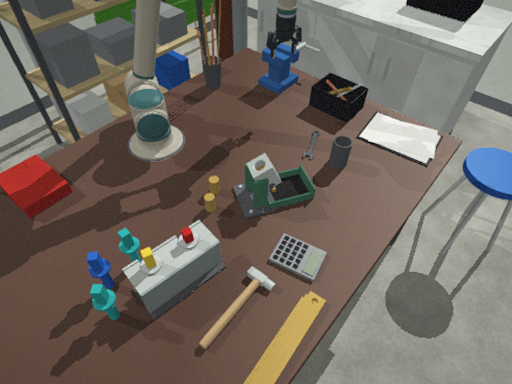

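View pics/t0.png

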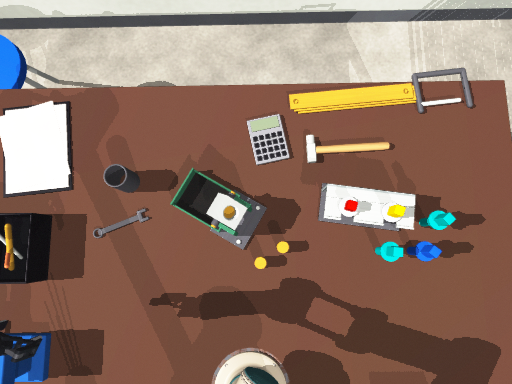

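The scene view shows yellow and red square handles in the rack at (148,258) and (187,235). In the top view they are at (397,211) and (351,206). Turquoise and blue look-alikes stand outside the rack: top (440,220), (391,251) and (427,251). The yellow handle in the rack, on the robot's right, fits drift_grip. I'll measure it and confirm in a crop.

```bash
python3 - <<'E'
from h import *
t=load('t0');s=load('s0')
T=t['pixels'];S=s['pixels']
A=cv2.resize(T[170:260,315:465],None,fx=5,fy=5,interpolation=cv2.INTER_CUBIC)
cv2.imwrite('pics/c1.png',A)
B=cv2.resize(T[160:255,165:295],None,fx=6,fy=6,interpolation=cv2.INTER_CUBIC)
cv2.imwrite('pics/c2.png',B)
for nm,im in(('top',t),('scene',s)):
    W=cloud(im);hsv=cv2.cvtColor(im['pixels'],cv2.COLOR_BGR2HSV);H,Sa,V=[hsv[...,k].astype(int) for k in range(3)]
    def rep(l,m):
        P=W[m]; 
        if len(P)<5: print(nm,l,'none');return
        r=cv2.minAreaRect(P[:,:2].astype(np.float32)*1000); print(nm,l,len(P),P.mean(0).round(4),np.percentile(P[:,2],[5,95]).round(3),'rect',np.round(r[0],1),np.round(r[1],1),round(r[2],1))
    Z=W[...,2]; reg=(W[...,0]>0.15)&(W[...,0]<0.85)&(abs(W[...,1])<.6)
    y=(H>20)&(H<34)&(Sa>150)&(V>100)&reg
    rep('yel top',y&(Z>.176)&(Z<.19)); 
    r=((H<6)|(H>174))&(Sa>150)&reg
    rep('red top',r&(Z>.155)&(Z<.17))
    rackreg=reg&(W[...,1]<-.1)&(Z>.108)&(Z<.119)&(Sa<80)
    rep('rack plate',rackreg)
    rep('barrel top',reg&(W[...,1]>-.05)&(W[...,1]<.25)&(Z>.14)&(Z<.185)&(Sa<80))
    g=(H>45)&(H<85)&(Sa>60)&reg&(W[...,1]>0)
    rep('tray',g)
E
```

```text
top yel top 100 [ 0.5051 -0.4024  0.1826] [0.179 0.186] rect [ 505.8 -403.6] [25.7 26.1] 68.3
top red top 98 [ 0.5222 -0.2841  0.1626] [0.158 0.166] rect [ 522.4 -284.8] [25.4 26.1] 71.3
top rack plate 2252 [ 0.5296 -0.3443  0.1152] [0.112 0.118] rect [ 523.9 -345.8] [250.8 100.4] 81.7
top barrel top 618 [0.5099 0.0491 0.1609] [0.145 0.176] rect [511.1  50.9] [80.8 69.8] 59.7
top tray 663 [0.5581 0.1344 0.0525] [0.004 0.136] rect [550.8 114.9] [237.1 134.5] 59.0
scene yel top 102 [ 0.5073 -0.406   0.1832] [0.177 0.186] rect [ 505.4 -405.2] [24.9 27.6] 69.1
scene red top 84 [ 0.5246 -0.2881  0.163 ] [0.158 0.166] rect [ 523.  -287.2] [24.6 25.4] 68.0
scene rack plate 2237 [ 0.5326 -0.3573  0.1159] [0.113 0.118] rect [ 490.  -342.8] [249.6 170.3] 81.5
scene barrel top 435 [0.5138 0.0425 0.1586] [0.143 0.176] rect [509.9  48. ] [80.1 75.3] 60.2
scene tray 1087 [0.5595 0.1018 0.047 ] [0.005 0.131] rect [387.1 257.5] [254.8 583.4] 49.6
```

View pics/c1.png

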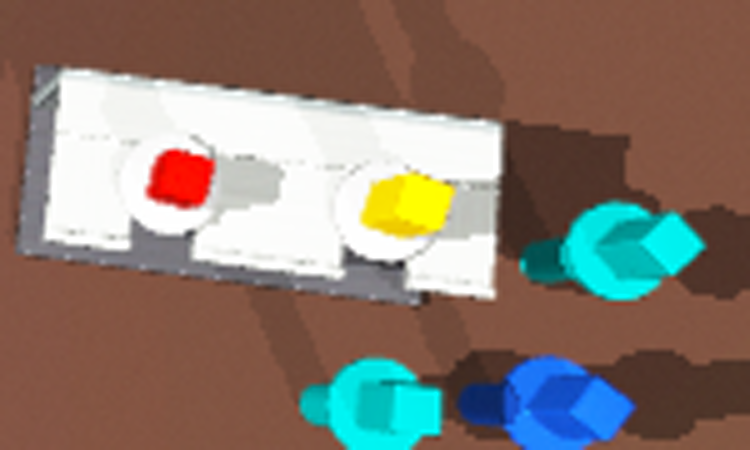

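View pics/c2.png

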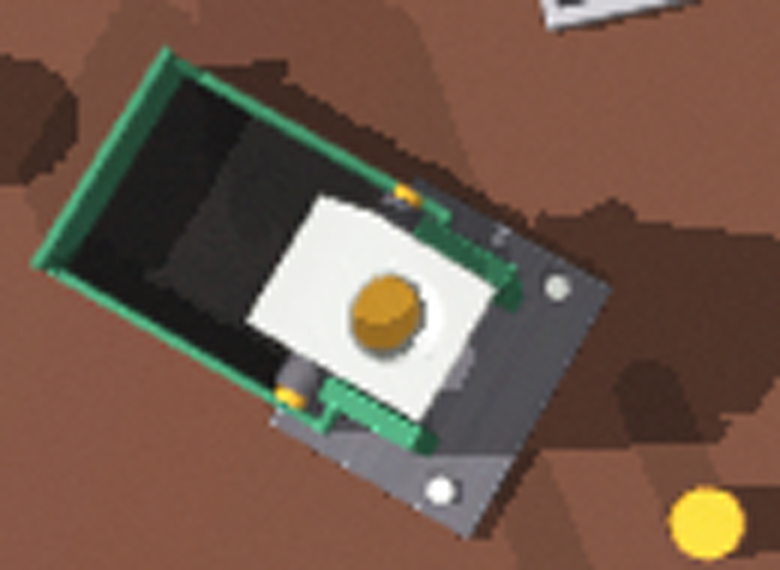

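The crop confirms it: yellow handle (crop 405,205) hangs by its collar in the rack's right slot, red in the left slot (180,180), and the cyan and blue ones stand outside. The barrel's bore mouth shows brass inside at crop (385,313).

```bash
python3 - <<'E'
from h import *
from scipy.optimize import least_squares
sx=np.array([np.cos(np.radians(60)),np.sin(np.radians(60)),0])
for n in('t0','s0'):
    im=load(n);W=cloud(im);hsv=cv2.cvtColor(im['pixels'],cv2.COLOR_BGR2HSV)
    H,Sa,V=[hsv[...,k].astype(int) for k in range(3)]
    Z=W[...,2];reg=(abs(W[...,0]-.505)<.07)&(abs(W[...,1]-.05)<.07)
    zb=np.array([0,0,np.cos(np.radians(25))])-np.sin(np.radians(25))*sx
    m=reg&(Z>.14)&(Z<.185)&(Sa<60)
    P=W[m]; h=P@zb; med=np.median(h)
    for k in range(6):
        c=P.mean(0) if k==0 else Q.mean(0)
        nn=zb if k==0 else nn
        d=(P-c)@nn; 
        if k==0: d=h-med
        Q=P[abs(d)<(.006 if k<3 else .004)]
        nn=np.linalg.svd(Q-Q.mean(0))[2][2]; nn*=np.sign(nn[2])
    c=Q.mean(0)
    yaw=np.degrees(np.arctan2(-nn[1],-nn[0])); print(n,len(Q),'normal',nn.round(3),'tilt',np.degrees(np.arccos(nn[2])).round(2),'yaw',yaw.round(2))
    sxx=-np.array([nn[0],nn[1],0]);sxx/=np.linalg.norm(sxx); e1=np.cross(np.cross(nn,sxx),nn); e2=np.cross(nn,e1)
    q=np.stack([(Q-c)@e1,(Q-c)@e2],1)*1000
    r=cv2.minAreaRect(q.astype(np.float32)); cr=np.array(r[0])/1000
    print(' face rect',np.round(r,1) if 0 else r,'centre',(c+cr[0]*e1+cr[1]*e2).round(4))
    # hole: rays of brass pixels/hole pixels intersected w/ plane
    K=im['intrinsics'];M=cv2.Rodrigues(im['rvec'])[0];o=-M.T@im['tvec'].ravel()
    hole=reg&(Sa>100)&(H>8)&(H<32)&(Z>.10)
    v,u=np.nonzero(hole); D=np.stack([(u-K[0,2])/K[0,0],(v-K[1,2])/K[1,1],np.ones(len(u))],1)@M
    t=((c-o)@nn)/(D@nn); X=o+t[:,None]*D; 
    print(' brass',len(u),'px',u.mean(),v.mean(),'z',np.median(W[hole][:,2]).round(4),'on plane',X.mean(0).round(4), 'brass mean',W[hole].mean(0).round(4))
t=load('t0');W=cloud(t);hsv=cv2.cvtColor(t['pixels'],cv2.COLOR_BGR2HSV);H,Sa,V=[hsv[...,k].astype(int) for k in range(3)]
m=((H>85)&(H<125)&(Sa>150)&(W[...,0]>.3)&(W[...,1]<-.3)).astype(np.uint8)
n,l,st,ce=cv2.connectedComponentsWithStats(m)
for i in range(1,n):
    if st[i,4]>50:
        P=W[l==i];top=P[P[:,2]>np.nanmax(P[:,2])-.01]; print(ce[i],top.mean(0).round(3),P.min(0).round(3),P.max(0).round(3))
s=manip.get_state();w,x,y,z=s['ee_rot'];print(R.from_quat([x,y,z,w]).as_matrix().round(3))
E
```

```text
t0 488 normal [-0.217 -0.365  0.905] tilt 25.14 yaw 59.32
 face rect ((-0.7624702453613281, -0.10829544067382812), (64.52627563476562, 63.14346694946289), 0.2992321848869324) centre [0.5067 0.0435 0.162 ]
 brass 110 px 228.6818181818182 211.78181818181818 z 0.1389 on plane [0.5083 0.0473 0.1639] brass mean [0.5107 0.0499 0.138 ]
s0 292 normal [-0.211 -0.369  0.905] tilt 25.12 yaw 60.25
 face rect ((-0.15797805786132812, 1.24627685546875), (63.498077392578125, 68.10193634033203), 0.09388401359319687) centre [0.5064 0.0414 0.162 ]
 brass 19 px 261.4736842105263 169.6315789473684 z 0.1382 on plane [0.5258 0.0327 0.163 ] brass mean [0.5091 0.0544 0.135 ]
[437.72787611 219.80530973] [ 0.482 -0.54   0.162] [ 0.457 -0.611  0.   ] [ 0.52  -0.514  0.167]
[424.28181818 250.85      ] [ 0.397 -0.495  0.163] [ 0.371 -0.591 -0.002] [ 0.424 -0.469  0.167]
[389.47532468 251.18441558] [ 0.397 -0.398  0.163] [ 0.37  -0.424  0.005] [ 0.422 -0.371  0.168]
[[-0.001  0.387  0.922]
 [-0.001  0.922 -0.387]
 [-1.    -0.002 -0.   ]]
```

```bash
cat >> h.py <<'E'
ZB=R.from_euler('ZY',[59.8,-25.0],degrees=True).as_matrix()[:,2]   # up the bore
BT=np.array([.5065,.0425,.162]); DR=np.array([.5055,-.4043,0])
def pose():
    s=manip.get_state();w,x,y,z=s['ee_rot'];return s['position'],R.from_quat([x,y,z,w])
def down(yaw):  # tool y at world yaw
    y=np.array([np.cos(yaw),np.sin(yaw),0]);x=np.array([0,0,-1.]);return R.from_matrix(np.stack([x,y,np.cross(x,y)],1))
def go(p,r=None):
    p0,r0=pose(); r=r or r0
    print('delta_pos cm',(r0.inv().apply(np.array(p)-p0)*100).round(2),'dr',(r0.inv()*r).as_rotvec().round(4))
E
python3 - <<'E'
from h import *
print(ZB)
W=cloud(load('t0'));l=(W-[.514,-.345,0])@R.from_euler('z',-8.3,degrees=True).as_matrix()
for a in range(-40,80,8):
    m=(l[...,0]>a/1000)&(l[...,0]<a/1000+.008)&(abs(l[...,1]+.105)<.018); print(a,np.nanmedian(l[m][:,2]).round(3),end=' ')
go([DR[0],DR[1],.25],down(np.radians(-21.3)))
E
```

```text
[-0.21258542 -0.36525831  0.90630779]
-40 0.114 -32 0.114 -24 0.114 -16 0.115 -8 0.115 0 0.116 8 0.115 16 0.115 24 0.115 32 0.115 40 0.116 48 0.116 56 0.115 64 nan 72 nan delta_pos cm [ -1.84 -75.15  62.27] dr [1.5448e+00 1.1000e-03 1.5000e-03]
  return np.nanmean(a, axis, out=out, keepdims=keepdims)
```

```bash
python3 -m creep '{"delta_pos": [[-1.8,-37,31],[-1.8,-37,31],[-1.8,-37,31],[-1.8,-37,31],[-1.8,-37,31],[-1.8,-37,31],[-1.8,-37,31],[-1.8,-37,31],[-1.8,-37,31],[-1.8,-37,31]], "dr": [[0.8,0,0],[0.8,0,0],[0.8,0,0],[0.8,0,0],[0.8,0,0],[0.8,0,0],[0.8,0,0],[0.8,0,0],[0.8,0,0],[0.8,0,0]]}' 1; python3 -c "
from h import *
go([DR[0],DR[1],.25],down(np.radians(-21.3)));print(manip.get_state()['qpos'])"
```

```text
clock: 1.1
position: [0.3655, 0.0661, 0.2494]
ee_rot: [0.584, 0.399, 0.583, -0.399]
contact_force: [0.1, -0.2, -0.2]
width: 0.0854
delta_pos cm [-1.000e-02 -4.000e+00  4.892e+01] dr [ 7.426e-01  9.000e-04 -6.000e-04]
[-8.09744500e-03 -5.19819453e-02  1.84514625e+00 -9.00015153e-04
  1.34783684e+00 -3.78770762e-01]
```

```bash
python3 -m creep '{"delta_pos": [[0,-4,48.9],[0,-4,48.9],[0,-4,48.9],[0,-4,48.9],[0,-4,48.9],[0,-4,48.9],[0,-4,48.9],[0,-4,48.9],[0,-4,48.9],[0,-4,48.9]], "dr": [[0.743,0,0],[0.743,0,0],[0.743,0,0],[0.743,0,0],[0.743,0,0],[0.743,0,0],[0.743,0,0],[0.743,0,0],[0.743,0,0],[0.743,0,0]]}'; python3 -c "
from h import *
go([DR[0],DR[1],.25],down(np.radians(-21.3)));print(manip.get_state()['qpos'])"
```

```text
clock: 2.1
position: [0.5063, -0.4038, 0.2483]
ee_rot: [-0.399, -0.584, -0.399, 0.584]
contact_force: [0.5, 0.2, -0.0]
width: 0.0854
delta_pos cm [-0.17 -0.06  0.08] dr [ 0.0006 -0.0001  0.0006]
[-7.80478805e-01  3.78898100e-01  1.30859997e+00 -1.50310674e-04
  1.45472558e+00 -4.09281351e-01]
```

```bash
python3 - <<'E'
from h import *
im=shot('wrist','w1');W=cloud(im);hsv=cv2.cvtColor(im['pixels'],cv2.COLOR_BGR2HSV);H,Sa,V=[hsv[...,k].astype(int) for k in range(3)]
m=(H>20)&(H<34)&(Sa>150)&(V>80)&(W[...,2]>.176)&(W[...,2]<.19)
P=W[m];r=cv2.minAreaRect(P[:,:2].astype(np.float32)*1000);print(len(P),r,np.median(P[:,2]))
p,q=pose();go([.5055,-.4043,.138],down(np.radians(-21.3)))
E
```

```text
1024 ((505.62750244140625, -402.7572021484375), (24.95830535888672, 25.203502655029297), 68.70523071289062) 0.18202280683800115
delta_pos cm [10.91 -0.5  -0.55] dr [-0.0019  0.0055 -0.0035]
```

View pics/w1.png

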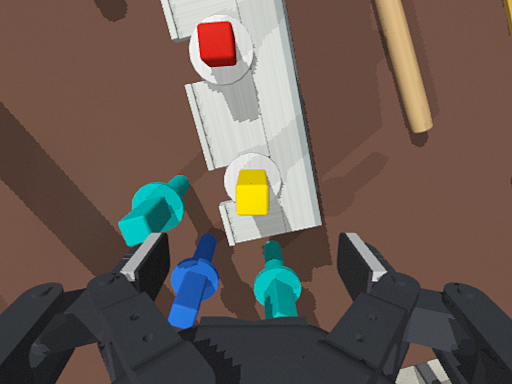

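Wrist view: yellow handle at (252,192) in the rack's right slot, red at (216,44), with both jaws clear. I'll let the arm settle and then recompute.

```bash
python3 -m creep '{"delta_pos": [[0,0,0],[0,0,0]], "dr": [[0,0,0],[0,0,0]]}'; python3 -c "
from h import *
go([.5055,-.4035,.138],down(np.radians(-21.3)))"
```

```text
clock: 2.35
position: [0.5057, -0.4003, 0.2484]
ee_rot: [0.398, 0.584, 0.4, -0.583]
contact_force: [0.6, -0.4, 0.3]
width: 0.0857
delta_pos cm [11.04  0.12  0.32] dr [ 0.0014 -0.0016  0.0022]
```

```bash
python3 -m creep '{"delta_pos": [[2,0,0.2],[4,0,0.2],[5,0,0.2],[5,0,0.2],[5,0,0.2]], "dr": [[0,0,0],[0,0,0],[0,0,0],[0,0,0],[0,0,0]]}'; python3 -c "
from h import *
go([.5055,-.4035,.138],down(np.radians(-21.3)))"
```

```text
clock: 2.85
position: [0.5057, -0.4023, 0.2001]
ee_rot: [0.4, 0.583, 0.399, -0.583]
contact_force: [-0.1, -0.1, 0.2]
width: 0.0854
delta_pos cm [6.21 0.02 0.12] dr [ 0.0025  0.0001 -0.0008]
```

```bash
python3 -m creep '{"delta_pos": [[2,0,0.1],[4,0,0.1],[5.5,0,0.1],[6.2,0,0.1],[6.2,0,0.1],[6.2,0,0.1]], "dr": [[0,0,0],[0,0,0],[0,0,0],[0,0,0],[0,0,0],[0,0,0]]}'; python3 -m creep '{"delta_pos": [[0,0,0],[0,0,0],[0,0,0],[0,0,0],[0,0,0],[0,0,0]], "dr": [[0,0,0],[0,0,0],[0,0,0],[0,0,0],[0,0,0],[0,0,0]]}' -1 80; python3 -c "
from h import *
go([.5055,-.4035,.138],down(np.radians(-21.3)))"
```

```text
clock: 3.45
position: [0.5057, -0.4043, 0.1385]
ee_rot: [0.4, 0.584, 0.399, -0.583]
contact_force: [0.4, -0.4, 0.4]
width: 0.0854
clock: 4.05
position: [0.5053, -0.4041, 0.1377]
ee_rot: [0.4, 0.584, 0.399, -0.583]
contact_force: [1.1, -0.7, 2.4]
width: 0.025
delta_pos cm [-0.03 -0.01 -0.06] dr [ 0.0017  0.0003 -0.0009]
```

```bash
python3 -m creep '{"delta_pos": [[-1,0,0],[-3,0,0],[-6,0,0],[-9,0,0],[-12,0,0],[-15,0,0],[-18,0,0],[-20,0,0],[-20,0,0],[-20,0,0]], "dr": [[0,0,0],[0,0,0],[0,0,0],[0,0,0],[0,0,0],[0,0,0],[0,0,0],[0,0,0],[0,0,0],[0,0,0]]}'; python3 - <<'E'
from h import *
im=shot('scene','s1')
cv2.imwrite('pics/s1c.png',cv2.resize(im['pixels'][120:340,60:300],None,fx=2.5,fy=2.5,interpolation=cv2.INTER_CUBIC))
# tilted target orientation: minimal rotation of present 'down' to -ZB
p,r=pose();x=r.apply([1,0,0])
def tilt(r):
    x=r.apply([1,0,0]);v=np.cross(x,-ZB);return R.from_rotvec(v/np.linalg.norm(v)*np.arccos(x@-ZB))*r
rt=tilt(down(np.radians(-21.3)))
tip=BT+ZB*.03
print('pre pose',tip+.118*ZB); go(tip+.118*ZB,rt); print(manip.get_state()['contact_force'],manip.get_state()['moment'])
E
```

```text
clock: 5.05
position: [0.5047, -0.4035, 0.3364]
ee_rot: [-0.399, -0.583, -0.4, 0.584]
contact_force: [-0.5, -0.4, -4.0]
width: 0.0255
pre pose [ 0.47503736 -0.01155823  0.29613355]
delta_pos cm [  4.03 -16.89 -35.45] dr [0.001  0.4295 0.0711]
[-0.08816511 -0.18874331 -3.41576334] [-0.03068031  0.01957401  0.03924795]
```

View pics/s1c.png

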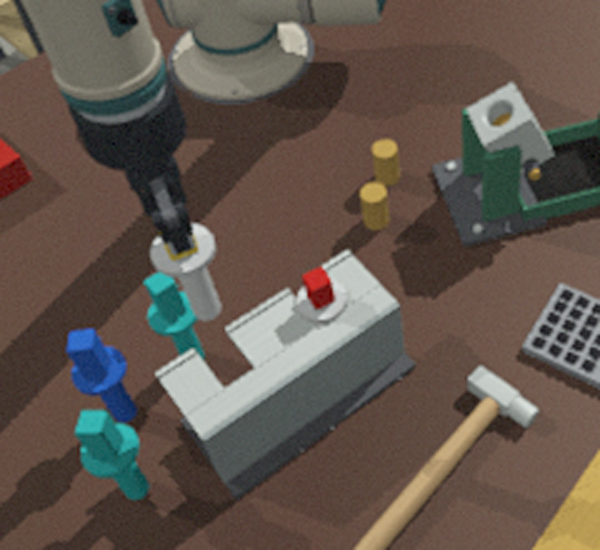

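The drift hangs straight in the gripper, clear of the rack. Red stays in its slot. Now I'll move over toward the barrel and tilt.

```bash
python3 -m creep '{"delta_pos": [[0,-1,-2],[0,-3,-6],[0,-5,-10],[0,-7,-14],[0.5,-9,-18],[1,-11,-22],[1.5,-13,-26],[2,-15,-30],[2.2,-16,-33],[2.2,-16.5,-34.5]], "dr": [[0,0,0],[0,0,0],[0,0.05,0.01],[0,0.1,0.02],[0,0.17,0.03],[0,0.24,0.04],[0,0.31,0.05],[0,0.38,0.06],[0,0.43,0.071],[0,0.43,0.071]]}'; python3 -m creep '{"delta_pos": [[0,0,0],[0,0,0],[0,0,0]], "dr": [[0,0,0],[0,0,0],[0,0,0]]}'; cat >> h.py <<'E'
def tilt(r):
    x=r.apply([1,0,0]);v=np.cross(x,-ZB);return R.from_rotvec(v/np.linalg.norm(v)*np.arccos(x@-ZB))*r
RT=tilt(down(np.radians(-21.3)))
def bore(L=.118):  # tip in bore frame: along, lateral error
    p,r=pose();x=r.apply([1,0,0]);t=p+L*x-BT;a=t@ZB;print('tip along',a.round(4),'lat world',(t-a*ZB).round(4),'axis err deg',np.degrees(np.arccos(min(1,-x@ZB))).round(2))
E
python3 - <<'E'
from h import *
bore();print(manip.get_state()['qpos'].round(2))
go(BT+ZB*.148,RT)
a=shot('scene','s2');b=shot('top','t2')
c=cv2.resize(a['pixels'][70:230,170:330],(580,580),interpolation=cv2.INTER_CUBIC)
cv2.imwrite('pics/c3.png',c)
# drift shaft/collar points in the cloud: fit axis
p,r=pose();x=r.apply([1,0,0])
for im in(a,b):
    W=cloud(im);d=W-p;s=d@x;rad=np.linalg.norm(d-s[...,None]*x,axis=-1)
    for lo,hi in((.03,.06),(.06,.09),(.09,.118)):
        m=(s>lo)&(s<hi)&(rad<.025)
        if m.sum()>8:
            from scipy.optimize import least_squares
            q=np.stack([d[m]@r.apply([0,1,0]),d[m]@r.apply([0,0,1])],1)
            f=least_squares(lambda c:np.hypot(*(q-c).T)-.013,[0,0],loss='soft_l1',f_scale=.002); print(lo,m.sum(),'shaft centre off tool axis (y,z) mm',(f.x*1000).round(1))
E
```

```text
clock: 6.1
position: [0.4728, -0.0202, 0.3123]
ee_rot: [0.323, 0.707, 0.457, -0.433]
contact_force: [0.1, -0.7, -3.1]
width: 0.0249
clock: 6.4
position: [0.476, -0.0234, 0.3146]
ee_rot: [0.325, 0.708, 0.455, -0.432]
contact_force: [0.6, 0.2, -3.6]
width: 0.0255
tip along 0.0508 lat world [ 0.0055 -0.0045 -0.0005] axis err deg 0.17
[-0.54  0.02  1.7   0.44  1.44 -0.23]
delta_pos cm [ 2.08 -0.65 -0.21] dr [ 0.0016  0.0021 -0.002 ]
0.03 45 shaft centre off tool axis (y,z) mm [-1.1  1.3]
0.06 63 shaft centre off tool axis (y,z) mm [-0.8  1.2]
0.09 49 shaft centre off tool axis (y,z) mm [-0.6  1.8]
0.06 27 shaft centre off tool axis (y,z) mm [0.6 0.4]
0.09 35 shaft centre off tool axis (y,z) mm [0.3 0.6]
```

View pics/c3.png

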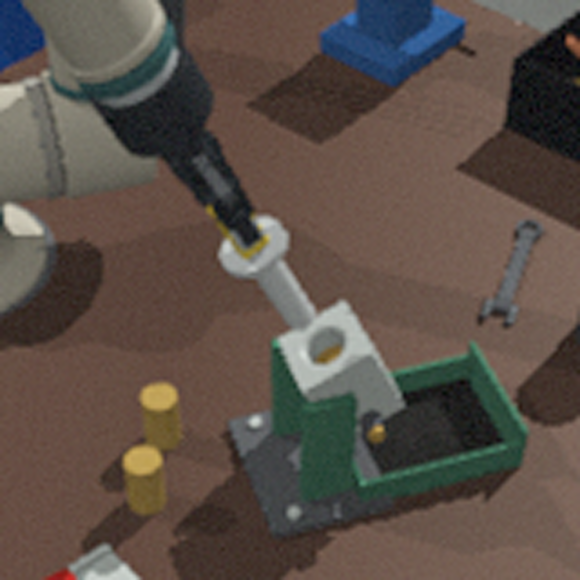

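The tilted drift stands above the bore mouth (crop 325,345), parallel to the bore. The shaft is within about 1 mm of the tool axis, so I'll correct sideways and approach.

```bash
python3 -m creep '{"delta_pos": [[1,-0.6,-0.3],[2,-0.6,-0.3],[3,-0.6,-0.3],[4,-0.6,-0.3],[4,-0.6,-0.3],[4,-0.6,-0.3],[4,-0.6,-0.3]], "dr": [[0,0,0],[0,0,0],[0,0,0],[0,0,0],[0,0,0],[0,0,0],[0,0,0]]}'; python3 -c "
from h import *
bore();go(BT+ZB*(.118-.02),RT)"
```

```text
clock: 7.2
position: [0.4804, -0.0033, 0.2802]
ee_rot: [0.326, 0.708, 0.455, -0.431]
contact_force: [-0.1, 0.1, -4.0]
width: 0.0252
tip along 0.0114 lat world [0.0017 0.0012 0.0009] axis err deg 0.2
delta_pos cm [ 3.14 -0.09  0.2 ] dr [ 0.0028  0.0009 -0.0034]
```

```bash
python3 -m creep '{"delta_pos": [[0.3,-0.1,0.1],[0.8,-0.1,0.1],[1.3,-0.1,0.1],[1.8,-0.1,0.1],[2.3,-0.1,0.1],[2.8,-0.1,0.1],[3.1,-0.1,0.1]], "dr": [[0,0,0],[0,0,0],[0,0,0],[0,0,0],[0,0,0],[0,0,0],[0,0,0]]}'; python3 -c "
from h import *
bore();go(BT+ZB*(.118-.093),RT);print(manip.get_state()['moment'])"
```

```text
clock: 7.9
position: [0.4853, 0.0079, 0.2507]
ee_rot: [0.325, 0.708, 0.455, -0.431]
contact_force: [-0.6, 0.1, -4.2]
width: 0.0255
tip along -0.0205 lat world [-0.0003  0.0009  0.0003] axis err deg 0.12
delta_pos cm [7.25 0.06 0.08] dr [ 0.0022  0.0008 -0.002 ]
[-0.40917274  0.26632518  0.03066171]
```

```bash
python3 -m creep '{"delta_pos": [[0.3,0,0],[0.7,0,0],[1.1,0,0],[1.5,0,0],[1.9,0,0],[2.3,0,0]], "dr": [[0,0,0],[0,0,0],[0,0,0],[0,0,0],[0,0,0],[0,0,0]]}'; python3 -c "
from h import *
bore();s=manip.get_state();print('axial',s['contact_force']@ZB);go(BT+ZB*(.118-.093),RT)"
```

```text
clock: 8.5
position: [0.4907, 0.0156, 0.2316]
ee_rot: [0.326, 0.708, 0.454, -0.431]
contact_force: [-2.9, -3.3, 5.5]
width: 0.0248
tip along -0.0418 lat world [0.0009 0.0006 0.0005] axis err deg 0.26
axial 6.785005781010212
delta_pos cm [ 5.12 -0.03  0.11] dr [ 0.0037  0.0012 -0.0044]
```

```bash
python3 -m creep '{"delta_pos": [[0.4,0,0],[0.9,0,0.1],[1.4,0,0.1],[1.9,0,0.1],[2.4,0,0.1],[2.9,0,0.1],[3.4,0,0.1],[3.9,0,0.1],[4.4,0,0.1],[4.7,0,0.1]], "dr": [[0,0,0],[0,0,0],[0,0,0],[0,0,0],[0,0,0],[0,0,0],[0,0,0],[0,0,0],[0,0,0],[0,0,0]]}'; python3 - <<'E'
from h import *
bore();s=manip.get_state();print('axial',s['contact_force']@ZB)
a=shot('scene','s3');cv2.imwrite('pics/c4.png',cv2.resize(a['pixels'][110:230,200:330],None,fx=5,fy=5,interpolation=cv2.INTER_CUBIC))
go(BT+ZB*(.118-.094),RT)
E
```

```text
clock: 9.5
position: [0.5, 0.0324, 0.1867]
ee_rot: [0.325, 0.708, 0.455, -0.431]
contact_force: [-0.0, -0.7, -3.3]
width: 0.0257
tip along -0.0906 lat world [-0.0005 -0.0003 -0.0002] axis err deg 0.14
axial -2.720910387660168
delta_pos cm [ 0.3   0.09 -0.05] dr [ 0.0018  0.0011 -0.0012]
```

View pics/c4.png

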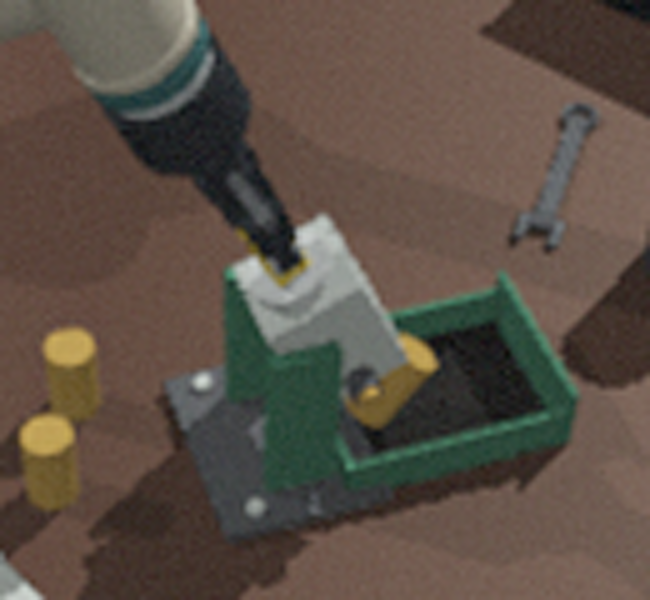

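The sleeve has emerged and is at crop (395,380) in the tray, probably still moving. I'll push the last few mm, hold, then withdraw and look.

```bash
python3 -m creep '{"delta_pos": [[0.2,0.1,0],[0.3,0.1,0],[0.3,0.1,0],[0.3,0.1,0],[0.3,0.1,0],[0.3,0.1,0]], "dr": [[0,0,0],[0,0,0],[0,0,0],[0,0,0],[0,0,0],[0,0,0]]}'; python3 - <<'E'
from h import *
bore();s=manip.get_state();print('axial',s['contact_force']@ZB)
for n in('scene','top'):
    a=shot(n,n+'4');W=cloud(a);hsv=cv2.cvtColor(a['pixels'],cv2.COLOR_BGR2HSV);H,Sa,V=[hsv[...,k].astype(int) for k in range(3)]
    sy=np.array([np.cos(np.radians(59.8)),np.sin(np.radians(59.8)),0])
    low=BT-.09*ZB; l=np.stack([(W-low)@sy,(W-low)@np.cross([0,0,1],sy),W[...,2]],-1)
    m=(H>10)&(H<30)&(Sa>110)&(l[...,0]>-.02)&(l[...,0]<.16)&(abs(l[...,1])<.08)&(l[...,2]<.12)
    P=l[m];print(n,len(P),P.mean(0).round(3),np.percentile(P,2,0).round(3),np.percentile(P,98,0).round(3))
E
```

```text
clock: 10.15
position: [0.5017, 0.0329, 0.1848]
ee_rot: [0.325, 0.708, 0.455, -0.431]
contact_force: [-0.2, 1.3, -3.5]
width: 0.0249
tip along -0.0928 lat world [ 0.0009 -0.0006 -0.    ] axis err deg 0.17
axial -3.62253453707821
scene 219 [ 0.058 -0.012  0.032] [-0.008 -0.061  0.003] [0.11  0.036 0.099]
top 222 [ 0.063 -0.005  0.038] [-0.009 -0.071  0.003] [0.1   0.056 0.099]
```

```bash
python3 -m creep '{"delta_pos": [[-1,0,0],[-2.5,0,0],[-4,0,0],[-5.5,0,0],[-7,0,0],[-8.5,0,0],[-10,0,0],[-12,0,0],[-14,0,0],[-15,0,0]], "dr": [[0,0,0],[0,0,0],[0,0,0],[0,0,0],[0,0,0],[0,0,0],[0,0,0],[0,0,0],[0,0,0],[0,0,0]]}'; python3 - <<'E'
from h import *
bore()
a=shot('scene','s5');b=shot('top','t5')
A=cv2.resize(a['pixels'][110:230,190:330],(560,480),interpolation=cv2.INTER_CUBIC)
cv2.imwrite('pics/c5.png',A)
go([.5055,-.4035,.338],down(np.radians(-21.3)))
E
```

```text
clock: 11.25
position: [0.4698, -0.0225, 0.3229]
ee_rot: [0.327, 0.709, 0.454, -0.431]
contact_force: [0.1, 0.5, -3.5]
width: 0.0253
tip along 0.0594 lat world [ 0.0016 -0.0007  0.0001] axis err deg 0.37
delta_pos cm [-14.43  17.7   30.75] dr [ 0.0015 -0.4295 -0.0744]
```

View pics/c5.png

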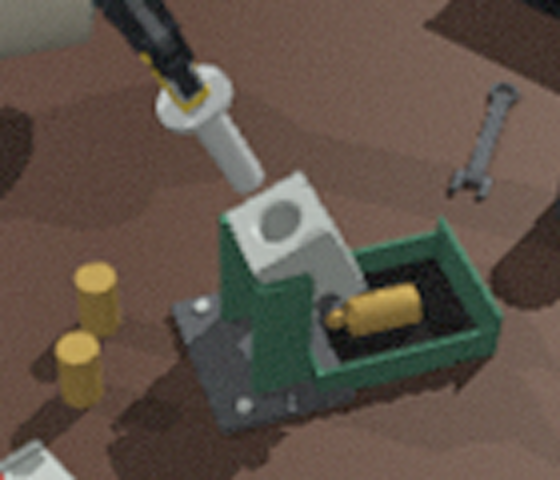

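The sleeve lies in the tray (crop 380,308), the bore is empty, and the drift is withdrawn. Now back to the rack.

```bash
python3 -m creep '{"delta_pos": [[-1,1,1.5],[-2.2,2.7,4.6],[-3.6,4.4,7.7],[-5.4,6.6,11.5],[-7.2,8.8,15.4],[-9,11,19.2],[-10.8,13.2,23],[-12.6,15.5,26.9],[-13.9,17,29.6],[-14.4,17.7,30.7]], "dr": [[0,0,0],[0,-0.06,-0.01],[0,-0.12,-0.02],[0,-0.18,-0.03],[0,-0.24,-0.04],[0,-0.3,-0.05],[0,-0.36,-0.06],[0,-0.42,-0.072],[0,-0.43,-0.074],[0,-0.43,-0.074]]}'; python3 -m creep '{"delta_pos": [[0,0,0],[0,0,0],[0,0,0],[0,0,0]], "dr": [[0,0,0],[0,0,0],[0,0,0],[0,0,0]]}'; cat > chk.py <<'E'
from h import *
from scipy.optimize import least_squares
p,r=pose();x=r.apply([1,0,0])
go([.5055,-.4038,.158],down(np.radians(-21.3)))
for n in('top','scene'):
    im=shot(n,n+'_%d'%(manip.get_state()['clock']*100));W=cloud(im);d=W-p;s=d@x;rad=np.linalg.norm(d-s[...,None]*x,axis=-1)
    for lo,hi in((.03,.06),(.06,.09),(.09,.118)):
        m=(s>lo)&(s<hi)&(rad<.022)
        if m.sum()>8:
            q=W[m][:,:2]
            f=least_squares(lambda c:np.hypot(*(q-c).T)-.013,p[:2],loss='soft_l1',f_scale=.002); print(n,lo,m.sum(),'shaft xy mm',(f.x*1000).round(1))
    m=(rad<.02)&(s<.122)&(s>.09); 
    if m.sum(): print('tip reach',np.nanmax(s[m]).round(4))
E
python3 chk.py
```

```text
clock: 12.35
position: [0.5063, -0.4043, 0.3332]
ee_rot: [-0.398, -0.583, -0.401, 0.584]
contact_force: [-0.8, 1.4, -4.0]
width: 0.0251
clock: 12.75
position: [0.5056, -0.4006, 0.336]
ee_rot: [-0.399, -0.583, -0.401, 0.583]
contact_force: [0.7, 0.7, -3.4]
width: 0.0252
delta_pos cm [17.8   0.16  0.31] dr [ 0.0036 -0.0007  0.0027]
top 0.06 48 shaft xy mm [ 505.9 -400.8]
top 0.09 45 shaft xy mm [ 505.8 -400.9]
tip reach 0.1172
scene 0.03 56 shaft xy mm [ 504.2 -401.6]
scene 0.06 87 shaft xy mm [ 504.2 -401.6]
scene 0.09 72 shaft xy mm [ 504.1 -401.8]
tip reach 0.1157
```

```bash
python3 -m creep '{"delta_pos": [[2,0,0.2],[4,0.1,0.3],[6,0.1,0.3],[8,0.1,0.3],[8.5,0.1,0.3],[8.5,0.1,0.3]], "dr": [[0,0,0],[0,0,0],[0,0,0],[0,0,0],[0,0,0],[0,0,0]]}'; python3 -c "
from h import *
go([.5055,-.4038,.158],down(np.radians(-21.3)))"
```

```text
clock: 13.45
position: [0.505, -0.4045, 0.25]
ee_rot: [-0.398, -0.583, -0.401, 0.584]
contact_force: [0.1, -0.0, -3.8]
width: 0.0252
delta_pos cm [ 9.2   0.06 -0.08] dr [ 0.0027 -0.0008  0.0044]
```

```bash
python3 -m creep '{"delta_pos": [[1.5,0,0],[3,0,0],[4.5,0,0],[6,0,0],[7.5,0,0],[9,0,0],[9.2,0,0],[9.2,0,0]], "dr": [[0,0,0],[0,0,0],[0,0,0],[0,0,0],[0,0,0],[0,0,0],[0,0,0],[0,0,0]]}'; python3 -c "
from h import *
go([.5055,-.4038,.138],down(np.radians(-21.3)))"
```

```text
clock: 14.25
position: [0.5054, -0.4054, 0.1595]
ee_rot: [-0.399, -0.583, -0.4, 0.584]
contact_force: [0.7, -1.2, -3.2]
width: 0.025
delta_pos cm [ 2.15 -0.05 -0.15] dr [0.0024 0.0004 0.0017]
```

```bash
python3 -m creep '{"delta_pos": [[0.5,0,-0.1],[1,0,-0.1],[1.5,0,-0.1],[1.8,0,-0.1],[2,0,-0.1],[2.1,0,-0.1],[2.2,0,-0.1],[2.2,0,-0.1]], "dr": [[0,0,0],[0,0,0],[0,0,0],[0,0,0],[0,0,0],[0,0,0],[0,0,0],[0,0,0]]}'; python3 -c "
from h import *
go([.5055,-.4038,.138],down(np.radians(-21.3)))"
```

```text
clock: 15.05
position: [0.5051, -0.404, 0.1378]
ee_rot: [-0.399, -0.583, -0.4, 0.584]
contact_force: [-2.6, 2.4, 5.0]
width: 0.0252
delta_pos cm [-0.02  0.03 -0.03] dr [0.0024 0.0002 0.0026]
```

Seated: the vertical force changed from -3.6 to +5 N at the original height. Releasing now, then straight up.

```bash
python3 -m creep '{"delta_pos": [[0,0,0],[0,0,0],[0,0,0],[0,0,0],[0,0,0],[0,0,0]], "dr": [[0,0,0],[0,0,0],[0,0,0],[0,0,0],[0,0,0],[0,0,0]]}' 1; python3 -m creep '{"delta_pos": [[-1,0,0],[-2.5,0,0],[-5,0,0],[-8,0,0],[-12,0,0],[-16,0,0],[-20,0,0],[-20,0,0],[-20,0,0]], "dr": [[0,0,0],[0,0,0],[0,0,0],[0,0,0],[0,0,0],[0,0,0],[0,0,0],[0,0,0],[0,0,0]]}'; python3 - <<'E'
from h import *
a=shot('scene','s6');b=shot('top','t6')
cv2.imwrite('pics/c6.png',np.hstack([cv2.resize(a['pixels'][140:330,80:330],(500,380)),cv2.resize(a['pixels'][200:330,80:230],(290,380))]))
for n in('wrist','top','scene'):
    im=manip.get_image(n) if n=='wrist' else (b if n=='top' else a)
    W=cloud(im);hsv=cv2.cvtColor(im['pixels'],cv2.COLOR_BGR2HSV);H,Sa,V=[hsv[...,k].astype(int) for k in range(3)]
    for l,c,z0,z1 in(('yel',(H>20)&(H<34),.174,.19),('red',(H<6)|(H>174),.155,.17)):
        m=c&(Sa>150)&(V>80)&(W[...,2]>z0)&(W[...,2]<z1)&(W[...,0]>.4)&(W[...,1]<-.2)
        P=W[m]
        if len(P)>9:print(n,l,len(P),cv2.minAreaRect(P[:,:2].astype(np.float32)*1000),np.median(P[:,2]).round(4))
d=cv2.absdiff(load('t0')['pixels'],b['pixels']).max(2);d=cv2.medianBlur(d,5);n,_,st,ce=cv2.connectedComponentsWithStats((d>40).astype(np.uint8))
for i in range(1,n):
    if st[i,4]>25: print('changed',ce[i].round(),st[i])
E
```

```text
clock: 15.65
position: [0.5053, -0.4041, 0.1365]
ee_rot: [-0.399, -0.583, -0.401, 0.584]
contact_force: [-0.1, -0.5, -0.0]
width: 0.0852
clock: 16.55
position: [0.5061, -0.4046, 0.3385]
ee_rot: [-0.4, -0.583, -0.399, 0.584]
contact_force: [-0.1, -0.4, -1.4]
width: 0.0858
wrist yel 559 ((505.777587890625, -403.4754638671875), (25.998022079467773, 23.866579055786133), 68.68768310546875) 0.1819
wrist red 652 ((522.9605712890625, -285.45660400390625), (25.117660522460938, 25.687355041503906), 72.27274322509766) 0.162
top yel 104 ((505.7452087402344, -403.4969787597656), (26.18058204650879, 25.606735229492188), 70.23235321044922) 0.1825
top red 97 ((522.7303466796875, -285.0855407714844), (25.698291778564453, 26.176380157470703), 73.52735137939453) 0.163
scene yel 103 ((505.262451171875, -405.3446350097656), (24.392654418945312, 26.673255920410156), 67.1478500366211) 0.1838
scene red 84 ((521.9990234375, -287.1351318359375), (24.159637451171875, 27.502363204956055), 69.76652526855469) 0.1636
changed [164.   5.] [141   0  57  13 544]
changed [243.   4.] [234   0  20  11 179]
changed [315. 100.] [307  92  16  19 186]
changed [438. 291.] [  332   135   180   249 21214]
changed [204. 198.] [196 191  18  16 176]
changed [229. 211.] [224 206  11  12  98]
changed [505. 223.] [497 219  15   9  88]
changed [221. 352.] [ 168  291  111   93 4772]
changed [157. 301.] [150 297  15   9 103]
changed [332. 319.] [306 306  48  28 841]
changed [291. 333.] [ 259  314   67   37 1032]
changed [  2. 325.] [  0 322   5   9  36]
changed [ 19. 345.] [  0 333  42  26 641]
changed [294. 373.] [280 356  36  28 480]
```

View pics/c6.png

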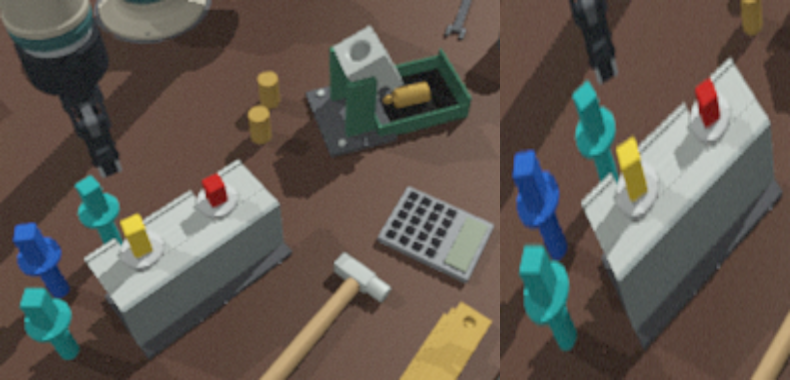

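```bash
python3 -m creep '{"delta_pos": [[0,0,0],[0,0,0],[0,0,0]], "dr": [[0,0,0],[0,0,0],[0,0,0]]}'; python3 -c "
from h import *
print(manip.sign_off())"
```

```text
clock: 17.0
position: [0.5057, -0.4042, 0.3358]
ee_rot: [-0.398, -0.583, -0.401, 0.584]
contact_force: [0.6, -0.0, 0.1]
width: 0.0856
the job is handed in; nothing more can be done
None
```

The job is done and handed in at 17.0 s. I pushed the sleeve out of the barrel with the yellow drift (about 10 N), and it fell into the green tray. I then pulled the drift out, hung it back in its own right-hand slot and let go.

- **Drift:** its handle top is at (505.8, -403.5) mm, 182 mm high. That is within 1 mm of where it started, and it stands upright.
- **Red drift:** it is still in its slot and did not move.
- **Sleeve:** the pictures show it lying in the tray, with the bore empty.
- **Gripper:** it is open, about 200 mm above the seat, and touching nothing.
- **Other things on the table:** the spares, hammer, calculator and look-alikes appear undisturbed in the last scene picture. A before-and-after comparison of the top view flagged the sleeve, the bore and areas around the arm and its shadows. It also flagged one small patch near the hammer and ruler, at pixel (315,100). I took that for a shadow change because the arm never went there, but I did not check it further.

No check failed. The highest contact force I read was about 7 N at the ends of moves.

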